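# Fetch the profile from behind the plug gauges

### The arm

A 7-joint arm with a two-finger parallel gripper is mounted at the origin on the work surface. World frame = base frame: x ahead of the robot, y to its left, z up, the work surface at z = 0. Lengths are in m, angles in rad, forces in N, time in s.
With the tool pointing down it reaches from about 0.4 to 0.9 m from the base axis. Payload 5.6 kg.
Tool frame: the origin (TCP) lies midway between the tips of the shut fingers; the grasp point (between the pads) lies 19 mm behind it; y points along the fingers, z is the direction in which the jaws open and shut, and the axes are right-handed (so a half turn about y gives the same grasp; the last joint's range is limited). The gripper opens to 92 mm and grips with 3 to 60 N. Pads are 20 mm wide; open, the fingers measure 128 mm over their backs; the gripper's body (75 mm by 189 mm) begins 69 mm behind the grasp point.
Start: joints at [1.138, 0.468, -0.012, 1.603, 0.006, 1.071, -0.056], TCP at [0.247, -0.601, 0.215] pointing down, gripper open.
Joint ranges: [-2.53, 2.53], [-0.31, 2.02], [-1.57, 1.55], [0.28, 2.44], [-1.29, 4.43], [0.15, 1.84], [-2.92, 2.92]. Speed limits (rad/s): [2.57, 2.57, 3.14, 3.14, 3.14, 3.14, 3.14].

### API

Orientations are given as a 3x3 rotation matrix whose columns are the frame's x, y, z axes.
In Python, from station import env, effector, solver, viewer, workorder, search_frame, tip_of gives the robot as it stands. Calls block until the motion is done:
- env.reach(position, orientation): joint-space move of the TCP to a pose.
- env.movel(position, frame=None, rate=0.15): straight line of the TCP; frame=None keeps the orientation; rate is the mean speed in m/s.
- env.goto_joints(angles): joint-space move.
- effector.release() and effector.grasp(squeeze=None): open the fingers fully, or close them until they stop; squeeze is the grip in N (None keeps the last).
- env.pause(seconds).
- solver.inverse_kinematics(position, orientation): joint angles nearest the present ones, or None.
- env.sense(): the state.
- viewer.read_camera(name): name is "side" or "top"; returns (picture, depth): 420x560x3 uint8, red, green, blue; 420x560 float32, m along the optical axis (not along the pixel's ray), 0 where there is no reading.
- viewer.camera_info(name): a dict with "intrinsics" (3x3 intrinsics, pixels), "dist_coeffs" ([k1, k2, p1, p2, k3] as OpenCV has them; the pictures are not rectified), "eye" and "rotation" of the camera in the world. Camera axes: x right, y up, looking along -z (the intrinsics and any distortion apply to the point x, -y, -z); pixel columns grow to the right and rows downward; lengths in m; the calibration is good to about 2 mm. A picture is of the moment at which its call begins. camera_info takes no time and is no camera call.
A pose or a line that the arm cannot do raises env.PlanningError and nothing moves.
- workorder.finish_job(): hands the job in, once; it reports no verdict.
Trained networks look in the newest picture that a camera, given by its name, has taken for a name from the list of things; names that differ only in an ending like _2 or _b are one class to them, and where a whole thing is asked for, a point or a joint stands for the part that bears it (a point fixed in the world has none). Each returns a list of dicts, best first, with "score" (0 to 1); they miss things now and then, are a little off and sometimes report something else, mostly with a low value. They report only what shows in the picture. A call takes as long as a camera call.
- search_frame(camera, name): "at" ([x, y, z] in m, in world coordinates, good to about 4 mm: the middle of the surface that is visible of it).
- tip_of(camera, name): "at" ([x, y, z] in m, in world coordinates, good to about 4 mm: a listed point, or the origin of a listed thing).
The state is a dict: "t": time; "joint_positions": joint angles; "joint_velocities": joint speeds; "tau": joint torques, N m; "ee_pos": TCP position; "tcp_rot": TCP orientation; "wrist_force": force on the tool from outside, world axes, zero at the start; "moment": the same for the moment, N m; "gripper_width": finger opening in m.
Only numpy, scipy, OpenCV 4.12 (cv2) and the standard library are available. Lean on these libraries where they do the work, as an engineer would, in place of code of your own. Each camera call takes 0.05 s, during which the arm holds its last target. There are 200 camera calls.

### The job

Clear the three plug gauges standing round the white profile onto the teal parking mat, upright and leaving the profile where it is; only then fetch the profile and lay it centred on the copper measuring pad, the right way up and lengthwise along it. Then put each gauge back upright on the middle of the disc of its own colour. Set everything down gently, never dropped, and never tip a gauge over.

Things in the scene. Friction and masses are not known exactly. Their poses are not given: they have to be found in the camera images.
- gauge_red: plug gauge with a red handle, standing upright, 105 mm tall, loose, about 0.35 kg: a bright steel foot, 40 mm diameter and 38 mm high, a black collar 30 mm diameter up to 44 mm, then the round red handle, 26 mm diameter, up to the top. Origin at the centre of the underside of the foot, z up along the gauge.
- gauge_yellow: plug gauge with a yellow handle, standing upright, 105 mm tall, loose, about 0.35 kg: a bright steel foot, 40 mm diameter and 38 mm high, a black collar 30 mm diameter up to 44 mm, then the round yellow handle, 26 mm diameter, up to the top. Origin at the centre of the underside of the foot, z up along the gauge.
- gauge_green: plug gauge with a green handle, standing upright, 105 mm tall, loose, about 0.35 kg: a bright steel foot, 40 mm diameter and 38 mm high, a black collar 30 mm diameter up to 44 mm, then the round green handle, 26 mm diameter, up to the top. Origin at the centre of the underside of the foot, z up along the gauge.
- profile: short offcut of white hollow plastic window profile, 40 mm wide (its x), 80 mm long (its y), 45 mm high, loose, about 0.1 kg, lying on the granite against the angle plate between the gauges. The chambers open at its two y ends; the two closed long sides at x = +-20 mm are the ones to grip. Origin at the centre of its underside, z up.
- home_red: red home disc of the red gauge, fixed, 60 mm diameter, 3 mm thick; at the start the red gauge stands on its middle. Origin at the centre of the underside, on the granite; the gauge stands on the top, 3 mm above it.
- home_yellow: yellow home disc of the yellow gauge, fixed, 60 mm diameter, 3 mm thick; at the start the yellow gauge stands on its middle. Origin at the centre of the underside, on the granite; the gauge stands on the top, 3 mm above it.
- home_green: green home disc of the green gauge, fixed, 60 mm diameter, 3 mm thick; at the start the green gauge stands on its middle. Origin at the centre of the underside, on the granite; the gauge stands on the top, 3 mm above it.
- mat: dark teal parking mat, the side area, fixed, 160 mm (its x) by 200 mm (its y), 3 mm thick, with a thin white line near each y end. Origin at the centre of the underside; the top is 3 mm above it.
- pad: orange-toned copper measuring pad, a plain flat plate, fixed, 60 mm (its x) by 100 mm (its y), 6 mm thick. Origin at the centre of the underside; the top is 6 mm above it. Low loose bystanders (at most 30 mm high) lie just beyond its two y ends, 15 mm or more from the edge.
- angle_plate: blue and steel angle plate, fixed, 170 mm wide (x), 110 mm high. Origin on the granite below the middle of its upright face, the plane y = 0, which looks to -y; behind it the plate fills y = 0 to 130 mm. The profile lies 65 mm (middle) before the face, square to it; gauges stand 70 mm off its middle line, two at -x, one at +x. Loose blocks, at most 50 mm high, lie 100 mm or more to either side.

How it is judged:
On the way, in this order (a step that is already met when the one before it is completed fails the run):
1. all three gauges stand released on the parking mat, wholly within it, while the profile still lies where it was (within 20 mm) (x of gauge_red in the frame of mat between -0.064 and 0.064 m and y of gauge_red in the frame of mat between -0.084 and 0.084 m and height (world z) of each of gauge_red, gauge_yellow, gauge_green below 0.008 m and angle between each of gauge_red, gauge_yellow, gauge_green's own z axis and vertical below 0.1 rad and linear speed of each of gauge_red, gauge_yellow, gauge_green below 0.02 m/s and contact force between each of gauge_red, gauge_yellow, gauge_green and the fingers below 0.2 N and x of gauge_yellow in the frame of mat between -0.064 and 0.064 m and y of gauge_yellow in the frame of mat between -0.084 and 0.084 m and x of gauge_green in the frame of mat between -0.064 and 0.064 m and y of gauge_green in the frame of mat between -0.084 and 0.084 m and distance of profile from where it was at the start of the episode below 0.02 m), for 0.2 s.
2. the profile lies released, centred and lengthwise on the copper pad, while the gauges are still on the mat (x of gauge_red in the frame of mat between -0.064 and 0.064 m and y of gauge_red in the frame of mat between -0.084 and 0.084 m and height (world z) of each of gauge_red, gauge_yellow, gauge_green below 0.008 m and angle between each of gauge_red, gauge_yellow, gauge_green, profile's own z axis and vertical below 0.1 rad and linear speed of each of gauge_red, gauge_yellow, gauge_green, profile below 0.02 m/s and contact force between each of gauge_red, gauge_yellow, gauge_green, profile and the fingers below 0.2 N and x of gauge_yellow in the frame of mat between -0.064 and 0.064 m and y of gauge_yellow in the frame of mat between -0.084 and 0.084 m and x of gauge_green in the frame of mat between -0.064 and 0.064 m and y of gauge_green in the frame of mat between -0.084 and 0.084 m and horizontal distance between profile and pad below 0.012 m and z of profile in the frame of pad between 0.003 and 0.011 m and angle between the y axis of profile and the y axis of pad, either way round below 0.17 rad), for 0.2 s.
At the end, for the whole second after the job is handed in: Each gauge stands upright (within 0.1 rad) on the disc of its own colour, within 12 mm of its centre; the profile lies upright on the copper pad, within 12 mm of its centre and 0.17 rad of its length; all released and at rest (horizontal distance between gauge_red and home_red below 0.012 m and z of gauge_red in the frame of home_red below 0.008 m and angle between each of gauge_red, gauge_yellow, gauge_green, profile's own z axis and vertical below 0.1 rad and linear speed of each of gauge_red, gauge_yellow, gauge_green, profile below 0.02 m/s and contact force between each of gauge_red, gauge_yellow, gauge_green, profile and the fingers below 0.2 N and horizontal distance between gauge_yellow and home_yellow below 0.012 m and z of gauge_yellow in the frame of home_yellow below 0.008 m and horizontal distance between gauge_green and home_green below 0.012 m and z of gauge_green in the frame of home_green below 0.008 m and horizontal distance between profile and pad below 0.012 m and z of profile in the frame of pad between 0.003 and 0.011 m and angle between the y axis of profile and the y axis of pad, either way round below 0.17 rad); the robot touches nothing.
It fails at once if a gauge is tipped over (more than 0.6 rad) (angle between any of gauge_red, gauge_yellow, gauge_green's own z axis and vertical above 0.6 rad).
It fails at once if a gauge or the profile hits the surface as if dropped (faster than 0.5 m/s within 10 mm of the granite) ((height (world z) of gauge_red below 0.01 m and linear speed of gauge_red above 0.5 m/s) or (height (world z) of gauge_yellow below 0.01 m and linear speed of gauge_yellow above 0.5 m/s) or (height (world z) of gauge_green below 0.01 m and linear speed of gauge_green above 0.5 m/s) or (height (world z) of profile below 0.01 m and linear speed of profile above 0.5 m/s)).
It also fails if it takes over 147 s, if anything falls off the work surface, if the arm or the gripper's body presses on something with over 40 N, if the wrist force passes 120 N, or if a joint passes its speed limit or range.

## Working session

There is one attempt and no reset: what is moved stays moved. The work goes in short steps, each a Python script; the robot and the scene stay as the last script left them, time stands still between calls to the robot, and variables do not carry over. Pictures are saved under pics/ and viewed, about 12 in all and at most 16, crops included, and the job is handed in when it is done.

```bash
ls; mkdir -p pics
cat > h.py <<'E'
import numpy as np, cv2
from station import env, effector, solver, viewer, workorder, search_frame, tip_of
def snap(cam, fn=None):
    p,d=viewer.read_camera(cam)
    if fn: cv2.imwrite('pics/'+fn, p[:,:,::-1])
    return p,d
def cloud(cam,d):
    """world xyz for every pixel"""
    c=viewer.camera_info(cam); h,w=d.shape
    u,v=np.meshgrid(np.arange(w),np.arange(h))
    n=cv2.undistortPoints(np.stack([u,v],-1).reshape(-1,1,2).astype(float),np.array(c['intrinsics'],float),np.array(c['dist_coeffs'],float)).reshape(h,w,2)
    P=np.stack([n[...,0]*d,-n[...,1]*d,-d],-1)
    return P@np.array(c['rotation']).T+np.array(c['eye'])
E
python3 - <<'E'
from h import *
for cam in ('top','side'):
    snap(cam,cam+'0.png'); c=viewer.camera_info(cam); print(cam,np.round(c['eye'],3),np.round(c['rotation'],2).tolist())
    for n in ['gauge_red','gauge_yellow','gauge_green','profile','mat','pad','angle_plate','home_red','home_yellow','home_green']:
        print(n,[(np.round(r['at'],3).tolist(),round(r['score'],2)) for r in tip_of(cam,n)[:2]])
s=env.sense();print(s['t'],np.round(s['tcp_rot'],2).tolist(),s['gripper_width'])
E
```

```text
pics
top [0.445 0.035 1.08 ] [[-0.01, 1.0, -0.08], [-1.0, -0.01, 0.0], [0.0, 0.08, 1.0]]
gauge_red [([0.625, 0.278, 0.005], 0.73)]
gauge_yellow [([0.485, 0.218, 0.003], 0.57)]
gauge_green [([0.478, 0.288, -0.002], 0.62)]
profile [([0.547, 0.27, -0.004], 0.93)]
mat [([0.518, -0.291, 0.001], 0.57)]
pad [([0.541, -0.029, -0.001], 0.93)]
angle_plate [([0.543, 0.332, 0.001], 0.86)]
home_red []
home_yellow [([0.484, 0.219, 0.001], 0.52)]
home_green [([0.48, 0.285, -0.0], 0.53), ([0.543, 0.329, -0.0], 0.43)]
side [0.379 0.495 0.633] [[-0.94, 0.26, -0.23], [-0.35, -0.7, 0.62], [0.0, 0.66, 0.75]]
gauge_red [([0.619, 0.274, 0.004], 0.84)]
gauge_yellow [([0.486, 0.216, 0.002], 0.92)]
gauge_green [([0.48, 0.284, 0.004], 0.84)]
profile [([0.544, 0.268, 0.0], 0.69)]
mat [([0.52, -0.289, -0.001], 0.72), ([0.538, -0.023, 0.002], 0.53)]
pad [([0.537, -0.023, -0.0], 0.87), ([0.522, -0.289, -0.005], 0.27)]
angle_plate [([0.539, 0.333, -0.001], 0.62)]
home_red [([0.62, 0.272, -0.002], 0.62)]
home_yellow [([0.488, 0.221, 0.002], 0.61)]
home_green [([0.479, 0.283, -0.001], 0.56)]
1.1 [[-0.92, 0.0, 0.38], [-0.38, -0.0, -0.92], [0.0, -1.0, 0.0]] 0.09176345985077689
```

View pics/top0.png

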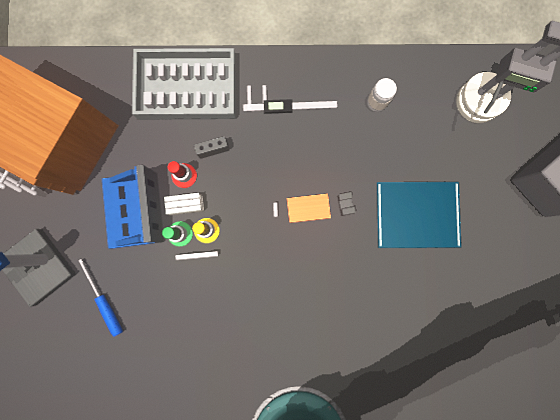

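View pics/side0.png

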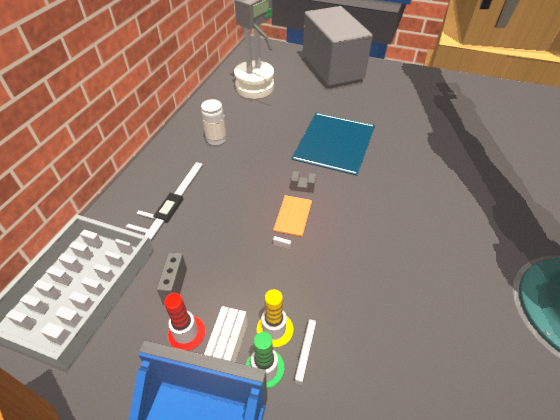

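The top view shows green (177,233), yellow (206,230), red (182,173) around the profile (183,203), the pad at (308,207) and the mat at (419,214). The network output matches this. Next I refine positions with the depth data.

```bash
cat >> h.py <<'E'
def hsvmask(p,ranges):
    H=cv2.cvtColor(p,cv2.COLOR_RGB2HSV); m=0
    for lo,hi in ranges: m=m|cv2.inRange(H,np.array(lo),np.array(hi))
    return m>0
HUE={'red':[((0,120,60),(6,255,255)),((174,120,60),(180,255,255))],'yellow':[((22,120,60),(34,255,255))],'green':[((50,120,40),(80,255,255))],
 'mat':[((85,100,20),(102,255,255))],'pad':[((10,120,120),(20,255,255))],'white':[((0,0,140),(180,40,255))]}
def rect(P,m):
    q=P[m][:,:2].astype(np.float32); lo,hi=np.percentile(q,[1,99],axis=0)
    r=cv2.minAreaRect(q*1000); return len(q),np.round(np.array(r[0])/1000,4),np.round(r[1],1),round(r[2],1),np.round((lo+hi)/2,4)
def near(P,c,r): return np.hypot(P[...,0]-c[0],P[...,1]-c[1])<r
G0={'red':(.621,.275),'yellow':(.486,.218),'green':(.479,.285)}
def measure(cam,gpos=G0,prof=(.545,.269),k=''):
    p,d=snap(cam,k or None); P=cloud(cam,d); z=P[...,2]; ok=d>0
    for n,c in gpos.items():
        m=ok&hsvmask(p,HUE[n])&near(P,c,.06)
        print(cam,n,'top',*rect(P,m&(z>.098)&(z<.115)),'disc' ,(rect(P,m&(z<.01)) if (m&(z<.01)).sum()>20 else None))
    m=ok&hsvmask(p,HUE['white'])&near(P,prof,.06)&(z>.035)&(z<.06); 
    print('profile',*rect(P,m),np.median(z[m]))
    for n,c in (('mat',(.52,-.29)),('pad',(.539,-.026))):
        m=ok&hsvmask(p,HUE[n])&near(P,c,.15)&(z<.02); print(n,*rect(P,m),np.median(z[m]))
E
python3 - <<'E'
from h import *
measure('top'); measure('side')
E
```

```text
top red top 113 [0.6218 0.2741] [23.8 23.6] 29.7 [0.6223 0.2742] disc (232, array([0.6216, 0.2825]), array([76.2, 59.7]), 80.6, array([0.6206, 0.2808]))
top yellow top 104 [0.4874 0.2195] [23. 24.] 89.5 [0.4874 0.2194] disc (204, array([0.485 , 0.2208]), array([60.7, 56.7]), 40.9, array([0.4859, 0.2204]))
top green top 102 [0.4772 0.2849] [23.7 23.2] 43.2 [0.477  0.2848] disc (167, array([0.4802, 0.2879]), array([67.4, 56.8]), 50.8, array([0.4778, 0.2892]))
profile 637 [0.5463 0.2677] [117.4  80.2] 6.6 [0.5415 0.2679] 0.045629292280218614
mat 5109 [ 0.5214 -0.2939] [201.4 158.7] 89.7 [ 0.5209 -0.2936] 0.0036059776926924414
pad 934 [ 0.5387 -0.0267] [ 59.5 100.5] 6.2 [ 0.5387 -0.0267] 0.006587721575881278
side red top 263 [0.6225 0.2762] [24.3 25.3] 69.5 [0.6219 0.2767] disc (456, array([0.6162, 0.278 ]), array([60.7, 50.6]), 54.0, array([0.6191, 0.2742]))
side yellow top 238 [0.4837 0.2409] [23.3 69.1] 7.6 [0.4866 0.2195] disc (309, array([0.4946, 0.2119]), array([54.8, 82.7]), 67.4, array([0.4865, 0.219 ]))
side green top 256 [0.4777 0.2861] [23.1 24.4] 21.0 [0.4771 0.2863] disc (231, array([0.4757, 0.2881]), array([57.3, 48.5]), 26.7, array([0.4782, 0.2831]))
profile 1419 [0.5488 0.2688] [112.  82.] 3.5 [0.5337 0.2688] 0.044540176913056784
mat 3055 [ 0.5211 -0.2924] [200.  159.9] 90.0 [ 0.5203 -0.2893] 0.0019394806247369223
pad 1069 [ 0.5389 -0.0276] [ 62.  101.8] 5.9 [ 0.5382 -0.0265] 0.005466597591582856
```

```bash
cat >> h.py <<'E'
def rot(th,s=1):
    y=np.array([0,0,-1.]); z=s*np.array([np.cos(th),np.sin(th),0]); return np.column_stack([np.cross(y,z),y,z])
def best(pos,th):
    q0=np.array(env.sense()['joint_positions']); c=[]
    for s in (1,-1):
        q=solver.inverse_kinematics(pos,rot(th,s))
        if q is not None: c.append((np.abs(np.array(q)-q0).max(),s))
    return rot(th,min(c)[1])
def st(m):
    s=env.sense(); print(m,'t',round(s['t'],1),'w',round(s['gripper_width'],4),'F',np.round(s['wrist_force'],1),'p',np.round(s['ee_pos'],4))
def pick(x,y,z,th,f,up=.13,lab=''):
    R=best([x,y,z+up],th)
    env.reach([x,y,z+up],R); env.movel([x,y,z],R,rate=.15); effector.grasp(f); st(lab+' grasped')
    env.movel([x,y,z+up],R,rate=.15); st('up'); return R
def place(x,y,z,th,up=.13,lab='',R=None):
    if R is None: R=best([x,y,z+up],th)
    env.reach([x,y,z+up],R); env.movel([x,y,z+.02],R,rate=.15); env.movel([x,y,z],R,rate=.04); st(lab+' down')
    effector.release(); env.pause(.2); env.movel([x,y,z+up],R,rate=.2)
GZ=.064; TH=np.radians(4)
E
python3 - <<'E'
from h import *
pick(.4775,.2855,GZ,TH,30,lab='green'); place(.521,-.353,GZ+.001,0,lab='green')
p,d=snap('top','t1.png')
st('end')
E
```

```text
green grasped t 6.4 w 0.0256 F [ 0.1 -0.5  0.1] p [0.4774 0.2855 0.0639]
up t 7.5 w 0.0255 F [ 0.1 -0.6 -4.8] p [0.477  0.2848 0.193 ]
green down t 11.3 w 0.0257 F [ 0.5  0.4 -5.4] p [ 0.5211 -0.3529  0.0649]
end t 13.4 w 0.0919 F [0.2 0.2 0.4] p [ 0.52   -0.3528  0.1934]
```

View pics/t1.png

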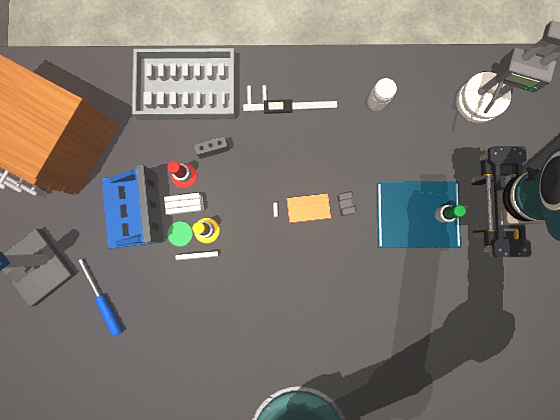

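The green gauge stands upright on the mat at (450,212), and its home disc is uncovered at (180,234). I'll move the other two next.

Run:
```python
from h import *
pick(.487,.2195,GZ,TH,30,lab='yellow'); place(.521,-.293,GZ+.0005,0,lab='yellow')
pick(.622,.275,GZ,TH,30,lab='red'); place(.521,-.233,GZ+.0005,0,lab='red')
env.reach([.5,-.2,.3],best([.5,-.2,.3],0))
for cam in ('top','side'):
    p,d=snap(cam,cam+'2.png'); P=cloud(cam,d); z=P[...,2]
    for n,c in G0.items():
        m=(d>0)&hsvmask(p,HUE[n])&near(P,c,.045)&(z<.012); q=P[m]
        print(cam,n,*rect(P,m), cv2.minEnclosingCircle(q[:,:2].astype(np.float32)))
    m=(d>0)&hsvmask(p,HUE['white'])&near(P,(.547,.268),.05)&(z>.035)&(z<.06); print('profile',*rect(P,m))
```

```text
yellow grasped t 17.5 w 0.0254 F [-0.   0.3 -0.2] p [0.4869 0.2195 0.064 ]
up t 18.5 w 0.0256 F [-0.2  0.3 -2.8] p [0.4865 0.2189 0.1931]
yellow down t 21.9 w 0.0252 F [ 1.1 -0.2 -2.8] p [ 0.521  -0.2929  0.0643]
red grasped t 28.0 w 0.0255 F [ 0.4 -0.  -0.8] p [0.622 0.275 0.064]
up t 29.0 w 0.0251 F [-0.3 -0.5 -3.5] p [0.6215 0.2744 0.1928]
red down t 32.5 w 0.0253 F [ 0.5  0.  -2.9] p [ 0.521  -0.2329  0.0643]
top red 497 [0.6198 0.2758] [60.9 60.7] 47.3 [0.6193 0.2755] ((0.6207215785980225, 0.27588337659835815), 0.03165769949555397)
top yellow 510 [0.4858 0.2198] [60.2 59.9] 27.0 [0.4858 0.2203] ((0.4863095283508301, 0.21986614167690277), 0.031631045043468475)
top green 382 [0.4779 0.2836] [56.1 55.6] 89.7 [0.4778 0.2835] ((0.4775669276714325, 0.28439053893089294), 0.03013596124947071)
profile 604 [0.5478 0.2682] [40.1 80.4] 6.5 [0.547  0.2678]
side red 1027 [0.6214 0.2745] [59.3 63. ] 32.0 [0.6203 0.2737] ((0.6213005781173706, 0.2746337056159973), 0.03187214583158493)
side yellow 1018 [0.4866 0.219 ] [60.5 62.4] 53.2 [0.4861 0.2194] ((0.486863374710083, 0.21873000264167786), 0.03192395716905594)
side green 815 [0.4755 0.2783] [47.2 58.8] 64.7 [0.478  0.2809] ((0.47844189405441284, 0.2835303544998169), 0.03012141026556492)
profile 1340 [0.5483 0.2686] [40.5 81.2] 7.0 [0.5479 0.2688]
```

View pics/side2.png

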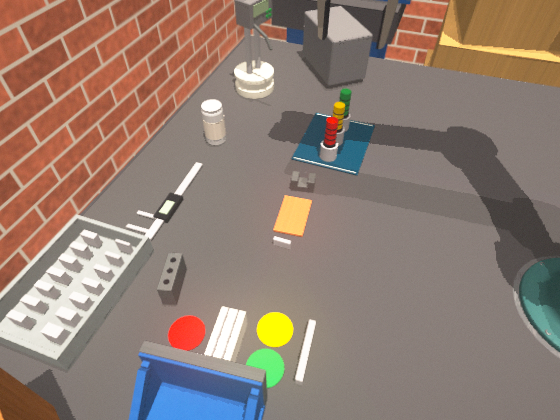

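All three gauges stand upright on the mat at about (330,150) to (345,115), and the profile is undisturbed at (228,335). Its fit is 40×80 mm at 6.7°. I'll fetch it now.

Run:
```python
from h import *
pick(.548,.2684,.011,np.radians(6.7),12,up=.15,lab='profile'); place(.5388,-.027,.0175,np.radians(6.1),up=.15,lab='profile')
env.reach([.5,-.25,.3],best([.5,-.25,.3],0)); env.pause(.2)
for cam in ('top','side'):
    p,d=snap(cam,cam+'3.png'); P=cloud(cam,d); z=P[...,2]
    m=(d>0)&hsvmask(p,HUE['white'])&near(P,(.539,-.027),.05)&(z>.04)&(z<.07); print('profile',*rect(P,m),np.median(z[m]))
    for n,y in (('red',-.233),('yellow',-.293),('green',-.353)):
        m=(d>0)&hsvmask(p,HUE[n])&near(P,(.521,y),.03)&(z>.098)&(z<.115)
        if m.sum()>20: print(n,*rect(P,m))
```

```text
profile grasped t 38.9 w 0.0401 F [ 0.4  0.7 -0.2] p [0.5479 0.2684 0.011 ]
up t 40.0 w 0.0398 F [-0.1  0.1 -0.9] p [0.5475 0.2679 0.16  ]
profile down t 42.9 w 0.0396 F [ 0.4 -0.9 -0.4] p [ 0.5387 -0.0269  0.0173]
profile 599 [ 0.5393 -0.0266] [40.1 79.8] 6.2 [ 0.5394 -0.0264] 0.05167939386529885
red 116 [ 0.5212 -0.2313] [24.9 22.9] 37.9 [ 0.5219 -0.2318]
yellow 110 [ 0.521  -0.2911] [23.5 22.4] 42.5 [ 0.5217 -0.2925]
profile 610 [ 0.5382 -0.0263] [39.9 80.9] 5.9 [ 0.5381 -0.0263] 0.05062639464797292
red 91 [ 0.5204 -0.23  ] [22.2 23.5] 18.2 [ 0.5199 -0.2302]
yellow 88 [ 0.52   -0.2904] [23.3 24.1] 63.5 [ 0.5197 -0.2902]
green 72 [ 0.5204 -0.3493] [21.5 24.4] 22.3 [ 0.5207 -0.3499]
```

View pics/side3.png

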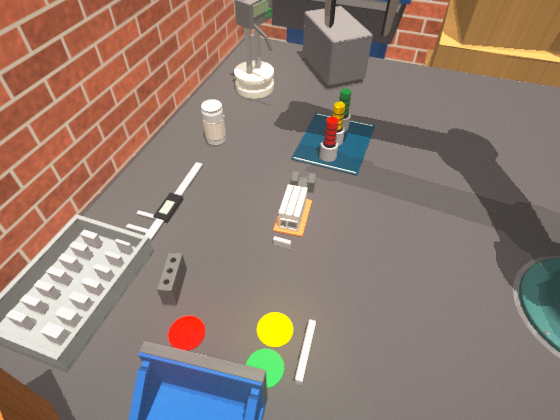

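The profile sits centred and lengthwise on the pad at (293,208), its top at 51 mm, and the gauges are still on the mat. I'll return them, green first.

Run:
```python
from h import *
for n,y,h in (('green',-.353,(.4777,.2852)),('yellow',-.293,(.4868,.2195)),('red',-.233,(.6217,.275))):
    pick(.521,y,GZ,0,30,lab=n); place(*h,GZ+.0005,TH,lab=n)
env.reach([.5,-.25,.3],best([.5,-.25,.3],0)); env.pause(.3)
measure('top',prof=(.539,-.027),k='top4.png'); measure('side',prof=(.539,-.027),k='side4.png'); st('end')
```

```text
green grasped t 48.8 w 0.0259 F [ 0.2  0.9 -0.4] p [ 0.521 -0.353  0.064]
up t 49.9 w 0.0257 F [ 0.3 -0.1 -4.7] p [ 0.5202 -0.3529  0.1928]
green down t 53.7 w 0.0254 F [ 0.2 -0.1 -4.1] p [0.4776 0.2853 0.0643]
yellow grasped t 59.8 w 0.0254 F [-0.5  0.1  0.1] p [ 0.521 -0.293  0.064]
up t 60.9 w 0.0254 F [-0.9  0.2 -3.1] p [ 0.5203 -0.293   0.1929]
yellow down t 64.2 w 0.0254 F [ 0.5  0.5 -3.1] p [0.4867 0.2196 0.0643]
red grasped t 70.0 w 0.0256 F [ 0.4  0.1 -1. ] p [ 0.521 -0.233  0.064]
up t 71.0 w 0.0256 F [ 0.1 -0.  -3.4] p [ 0.5202 -0.233   0.193 ]
red down t 74.4 w 0.0254 F [ 0.7 -0.5 -2.7] p [0.6216 0.275  0.0642]
top red top 114 [0.6212 0.2749] [25.  23.3] 44.6 [0.622 0.275] disc (229, array([0.6266, 0.2788]), array([74.3, 61.4]), 23.8, array([0.6209, 0.2804]))
top yellow top 104 [0.4873 0.219 ] [22.2 24.3] 80.1 [0.4874 0.2192] disc (213, array([0.4857, 0.2201]), array([60.5, 60. ]), 27.8, array([0.4859, 0.2214]))
top green top 99 [0.478  0.2848] [22.5 21.8] 89.6 [0.478  0.2849] disc (178, array([0.4779, 0.2838]), array([58.6, 58.4]), 53.6, array([0.4779, 0.283 ]))
profile 
[... 333 characters left out ...]
16 , 0.2781]), array([60.6, 50.4]), 54.7, array([0.6192, 0.2737]))
side yellow top 249 [0.4867 0.22  ] [24.  24.3] 45.2 [0.4867 0.2199] disc (310, array([0.4934, 0.2129]), array([54.7, 80. ]), 69.5, array([0.4866, 0.2191]))
side green top 297 [0.4776 0.2864] [23.3 24.2] 23.9 [0.4775 0.2866] disc (239, array([0.475 , 0.2782]), array([46.9, 58.9]), 65.1, array([0.4783, 0.2832]))
profile 616 [ 0.5384 -0.0268] [40.1 82.9] 6.0 [ 0.5378 -0.0262] 0.050465682236626785
mat 3024 [ 0.521  -0.2927] [200.1 160.1] 89.7 [ 0.5204 -0.2893] 0.0019172681155631421
pad 286 [ 0.5387 -0.0264] [ 61.9 100.6] 6.1 [ 0.5345 -0.0265] 0.005299806923811101
end t 78.9 w 0.0922 F [ 0.1 -1.  -0.3] p [ 0.5001 -0.2498  0.3   ]
```

View pics/side4.png

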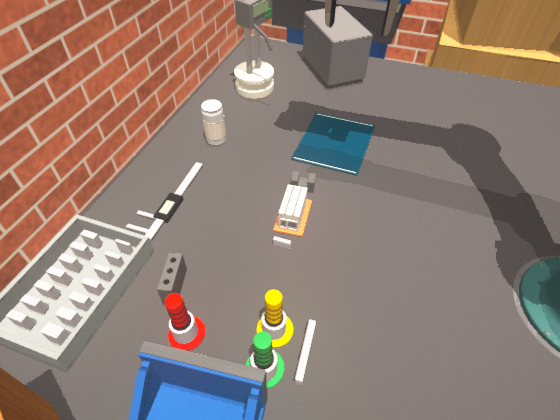

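View pics/top4.png

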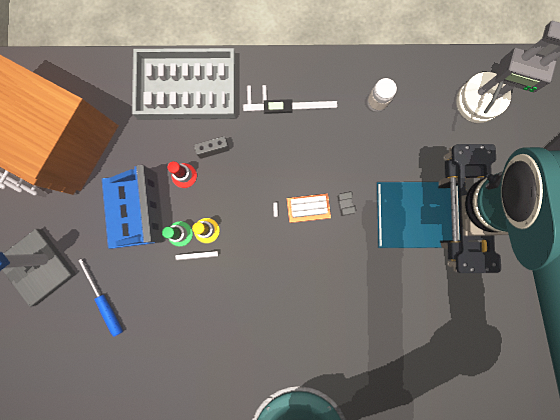

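All three gauges stand on their own discs (top view: red (182,173), green (177,233), yellow (206,230)). The profile lies square on the pad at (308,207), and the arm is clear of everything.

```bash
python3 -c "
from h import *
workorder.finish_job(); st('done')"
```

```text
the job is handed in; nothing more can be done
the job is handed in; nothing more can be done
```

The job is done and handed in at about 79 s of the 147 s allowed; no verdict was reported. I moved the green, yellow and red gauges onto the mat, laid the profile on the copper pad, then put each gauge back on its own disc.

**Last checks, both cameras:**
- **Gauges:** All three stand upright. Their handle tops are within about 3 mm of the disc centres I measured while the discs were bare.
- **Profile:** It is within about 1 mm of the pad centre and within about 0.3° of its length. Its top is at about 51 mm, as it should be on the 6 mm pad.
- **Arm:** It is clear of everything, with the gripper open.

**Disagreements:** The two cameras differ by 1–2 mm, within the calibration. Some disc fits with a gauge standing on them were off because the gauge hid part of the disc, so I used the bare-disc fits instead. No check failed. The hand-in message printed twice and my final state line did not print.

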